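Put the washed peeler into the double-locked case

ROBOT

A 7-joint arm with a two-finger parallel gripper is mounted at the origin on a cart in front of the work surface, level with it; the furniture and walls round the work are solid. World frame = base frame: x ahead of the robot, y to its left, z up, the work surface at z = 0. Lengths are in mm, angles in rad, forces in N, time in s.
With the tool pointing down it reaches from about 425 to 950 mm from the base axis. Payload 16.7 kg.
Tool frame: the origin (TCP) lies midway between the tips of the shut fingers; the grasp point (between the pads) lies 19 mm behind it; z points along the fingers, y is the line along which they close (so a half turn about z gives the same grasp; the last joint's range is limited). The gripper opens to 94 mm and grips with 3 to 60 N. Pads are 16 mm wide; open, the fingers measure 119 mm over their backs; the gripper's body (75 mm by 177 mm) begins 78 mm behind the grasp point.
Start: joints at [-1.494, 0.426, 0.074, 1.606, -0.034, 1.111, -0.067], TCP at [151.788, 657.674, 205.467] pointing down, gripper open.
Joint ranges: [-2.85, 2.85], [-0.5, 2.14], [-1.23, 1.37], [0.21, 2.46], [-1.02, 4.16], [0.16, 2.05], [-2.73, 2.73]. Speed limits (rad/s): [1.89, 1.89, 2.39, 2.39, 3.01, 3.01, 3.01].

INTERFACE

Orientations are given as a unit quaternion [w, x, y, z].
In Python, from cell import ctrl gives the robot as it stands.
- The arm moves only by the shell command python3 -m pendant 'ROWS'. ROWS is JSON, a list that holds one entry, the list of rows, each a list of 7 numbers: the turn, a rotation vector about the world's x, y, z in degrees, then the shift along the world's x, y, z in cm, then the finger opening in cm, from 0 to 9.4. A call has 1 to 20 rows; each row shifts and turns the commanded pose from where the row before left it; what a row does not reach is not made up. A row lasts 1/12 s, in which the tool goes at most 41.7 mm and 7.16 degrees, less where a joint would pass 70% of its speed; a pose out of reach is approached as far as the arm can. A call with a gripper value outside its range is refused whole. The fingers move at their own pace and stop on an object; the grip force is fixed at half the most. Time passes only in rows, so rows that do not move let the fingers close. It gives the time, the measured TCP pose, the force, the opening and the grip force at its end, in the units of the state.
- ctrl.sense(): the state, without advancing time (a new reading comes with each control period).
- ctrl.snapshot(name): name is "scene" or "top" or "wrist"; returns a dict with "frame" (480x640x3 uint8, blue, green, red), "range_z" (480x640 float32, mm along the optical axis (not along the pixel's ray), 0 where there is no reading), "K" (3x3 intrinsics, pixels), "R" (3x3) and "t" (3): a world point X has camera coordinates R X + t. Camera axes: x right, y down, z forward; pixel columns grow to the right and rows downward; lengths in mm; the calibration is good to about 2 mm. A picture is of the moment at which its call begins.
- ctrl.sign_off(): hands the job in; it is judged then, once.
Trained networks look in the newest picture that a camera, given by its name, has taken for a name from the list of things; names that differ only in an ending like _2 or _b are one class to them, and where a whole thing is asked for, a point or a joint stands for the part that bears it (a point fixed in the world has none). Each returns a list of dicts, best first, with "confidence" (0 to 1); they miss things now and then, are a little off and sometimes report something else, mostly with a low value. They report only what shows in the picture. A call takes as long as a camera call.
- ctrl.search_frame(camera, target): "bbox" ([left, top, width, height] as shares, 0 to 1, of the picture: columns of its width, rows of its height, round what is visible of it).
- ctrl.trace(camera, target): "pixels" (480x640 bool, what is visible of it) and "bbox" ([left, top, width, height] as shares, 0 to 1, of the picture: columns of its width, rows of its height, round what is visible of it).
The state is a dict: "t": time; "joint_pos": joint angles; "qvel": joint speeds; "joint_efforts": joint torques, N m; "tool_pos": TCP position; "tcp_rot": TCP orientation; "force": force on the tool from outside, world axes, zero at the start; "wrist_torque": the same for the moment, N m; "opening": opening from 0.0 (shut) to 1.0 (fully open); "gripper_force": force on a finger pad.
Only numpy, scipy, OpenCV 4.12 (cv2) and the standard library are available. Lean on these libraries where they do the work, as an engineer would, in place of code of your own. Each camera call takes 0.05 s, during which the arm holds its last target. There are 200 camera calls.

TASK

The peeler lying half under the spice riser belongs in the bay of the locked wooden case. Slide the case's safety tab aside so that the latch can be lifted, lift the latch by its bar to let the sprung lid swing open, then lay the peeler flat down into its bay, all the way to the bottom and without dropping it in, and leave the lid standing open so that it can dry. The jars, tin, candle, garlic and onion standing around must stay where they are.

Things in the scene. Friction and masses are not known exactly. Their poses are not given: they have to be found in the camera images.
- case: Fixed wooden case, 110 (its x) x 210 (its y) mm; origin at the centre of its underside, on the worktop. Its front (latch) faces its -x; the lid's hinge runs along y at the rear top rim (x = +55, z = 50 mm). The shut lid's top is 59 mm above the worktop. The base's walls are 50 mm high, 8 mm thick front and rear. The case and the riser stand side by side, either one on the left.
- bay (a point): Centre of the bay's floor, 8 mm above the worktop, under the case's middle; axes as the case's, z up. The bay in the solid tray is 184 mm long (y), 36 mm wide (x), 40 mm deep, open above. At its middle a finger cut-out, 44 mm long in y and 94 mm wide in x (front wall to rear wall), goes down to the same floor: fingers reach the floor only there. Tray top 48 mm above the worktop.
- tab (a joint): Safety tab, slides along the lid in the case's +y direction: 0 locked, 0.024 m fully free; it stays where it is left (needs about 1 N). The latch can be lifted only when it is past about 0.016 m: slide it to the end.
- tab_grip (a point): Middle of the safety tab's upright dark steel finger block on the lid (case x = -25 mm, 78 mm above the worktop when shut; its top at 88 mm, its foot at 67 mm): 12 mm thick along y, 26 mm along x; can be pinched along y from above. The tab's flat tongue reaches forward (-x) from it over an ear of the latch.
- latch (a joint): Latch hinged on the lid's front edge (hinge along y, case x = -71, z = 61 mm with the lid shut): 0 shut, up to 1.2 rad as its bar is lifted; stays where it is left. From about 0.65 rad its toe is clear and the sprung lid is free. While the tab locks it, it does not move; while it is shut, the lid does not move.
- latch_bar (a point): Middle of the latch's round steel pull bar: 10 mm diameter, along the case's y, 50 mm free between two side arms, 42 mm in front of the latch hinge (case x = -113 mm, 61 mm above the worktop when shut), 29 mm clear of the latch's plate behind it. Can be pinched along x from above. Lifting swings it up and back on an arc of 42 mm radius about the latch hinge.
- lid (a joint): Lid hinge: 0 shut, 2.1 rad wide open (leaning back past upright). A spring swings it open in about 2 s and holds it there once the latch is free; its front edge with the latch sweeps up and back, up to about 0.22 m above the worktop.
- riser: Fixed low wooden riser (bench for jars): board 110 (its x) x 150 (its y) mm, top 52 mm and underside 40 mm above the worktop, on two side boards 12 mm thick, open in front and behind. Origin on the worktop 25 mm in front of the middle of the board's front edge; +x points under the board.
- riser_edge (a point): Middle of the lower front edge of the riser's board, 40 mm above the worktop.
- peeler_mid (a point): Centre of the loose peeler, 170 mm long (its x), 24 mm wide (its y), 17 mm high, about 80 g; it lies flat, and its middle is under the riser's board at the start, with only 50 to 70 mm sticking out in front. Its middle is 8.5 mm above what it lies on. It may lie in the bay either way round.
- spice_1_mid (a point): Centre (half-way up) of the bystander: upright spice jar, 40 mm across, 105 mm high, on the riser.
- spice_2_mid (a point): Centre (half-way up) of the bystander: upright spice jar, 44 mm across, 105 mm high, on the riser.
- salt_shaker_mid (a point): Centre (half-way up) of the bystander: upright glass salt shaker, 44 mm across, 90 mm high, beside the peeler's free end.
- garlic_mid (a point): Centre (half-way up) of the bystander: garlic bulb, 55 mm across, 56 mm high, on the other side of the peeler's free end.
- tin_half_mid (a point): Centre (half-way up) of the bystander: low tin, 76 mm across, 58 mm high, behind the case.
- candle_mid (a point): Centre (half-way up) of the bystander: candle in a glass, 76 mm across, 90 mm high, behind the case.
- onion_mid (a point): Centre (half-way up) of the bystander: onion, 68 mm across, 72 mm high, near the front edge between case and riser.

How it is judged:
By the outcome, as a careful person would: the job done as asked, in the order asked, and still so for the second after the job is handed in, with the robot touching nothing.
It also fails if it takes over 72 s, if anything falls off the work surface, if the arm or the gripper's body presses on something with over 40 N, if the wrist force passes 120 N, or if a joint passes its speed limit or range.

## Working session

There is one attempt and no reset: what is moved stays moved. The work goes in short steps, Python scripts to look and compute and a shell command to move; the robot and the scene stay as the last step left them, time stands still between calls to the robot, and variables do not carry over. Pictures are saved under pics/ and viewed, at most 10 in all, crops included, and the job is handed in when it is done.

```bash
mkdir -p pics
cat > h.py <<'E'
import numpy as np, cv2
from cell import ctrl
def snap(n):
    return ctrl.snapshot(n)
def world(s, u, v, z=None):
    z = s["range_z"][v,u] if z is None else z
    p = np.stack([(u-s["K"][0,2])/s["K"][0,0]*z,(v-s["K"][1,2])/s["K"][1,1]*z,z+0*u],-1)
    return (p-s["t"])@s["R"]
def cloud(s):
    v,u=np.mgrid[0:480,0:640]; return world(s,u,v)
E
python3 - <<'E'
from h import *
print(ctrl.sense())
for n in("top","scene"):
    s=snap(n); cv2.imwrite(f"pics/{n}0.png",s["frame"]); np.savez(f"{n}0.npz",**s)
    C=cloud(s)
    for t in ["case","tab_grip","latch_bar","riser","peeler_mid","spice_1_mid","salt_shaker_mid","garlic_mid","tin_half_mid","candle_mid","onion_mid"]:
        for d in ctrl.trace(n,t)[:2]:
            m=d["pixels"]&(s["range_z"]>0); v,u=np.nonzero(d["pixels"])
            P=C[m]
            print(n,t,round(d["confidence"],2),len(P),"px",u.mean().round(),v.mean().round(),"med",np.median(P,0).round(),"lo",np.percentile(P,3,0).round(),"hi",np.percentile(P,97,0).round())
E
```

```text
{'t': 0.0, 'joint_pos': array([-1.49352902,  0.42672288,  0.0738394 ,  1.60661176, -0.03408799,
        1.11079295, -0.06710944]), 'qvel': array([-0.00086367,  0.00185056, -0.0010311 ,  0.00018736, -0.00055755,
        0.00014101, -0.0016598 ]), 'joint_efforts': array([ 3.82798724e-03, -9.35805559e+01,  3.66950110e+00, -4.54153311e+01,
       -4.85625293e-02,  2.06482701e-02,  6.42964756e-05]), 'tool_pos': array([151.68773083, 657.28318887, 204.77926274]), 'tcp_rot': array([-2.23845049e-05,  1.13153485e-01,  9.93577315e-01, -6.37605675e-04]), 'force': array([ 0.04654221, -1.36989412, -0.51448872]), 'wrist_torque': array([-0.02992777, -0.01731311,  0.00476659]), 'gripper_force': 0.0, 'opening': 0.9977652420113241}
top case 0.73 6178 px 391.0 255.0 med [ 524. -152.   60.] lo [ 432. -253.   41.] hi [585. -57.  77.]
top tab_grip 0.97 452 px 374.0 274.0 med [ 487. -115.   75.] lo [ 432. -126.   60.] hi [ 527. -107.   91.]
top tab_grip 0.47 362 px 218.0 264.0 med [509. 204.  80.] lo [491. 189.   0.] hi [529. 230.  91.]
top latch_bar 0.64 342 px 392.0 294.0 med [ 450. -152.   67.] lo [ 416.
[... 2067 characters left out ...]
 [499. 195.  46.] lo [487. 187.   6.] hi [518. 213.  89.]
scene salt_shaker_mid 0.57 2938 px 288.0 229.0 med [584.  84.  52.] lo [546.  42.   6.] hi [650. 185.  55.]
scene garlic_mid 0.63 1691 px 406.0 255.0 med [ 664. -129.   50.] lo [ 644. -154.    4.] hi [713. -88.  59.]
scene garlic_mid 0.58 664 px 281.0 266.0 med [497.  26.  32.] lo [481.  11.   1.] hi [541.  60.  50.]
scene tin_half_mid 0.96 1659 px 406.0 254.0 med [ 664. -129.   50.] lo [ 644. -154.    6.] hi [713. -89.  58.]
scene candle_mid 0.73 2571 px 448.0 265.0 med [ 657. -214.   63.] lo [ 640. -243.   10.] hi [ 714. -172.   91.]
scene onion_mid 0.6 1184 px 248.0 310.0 med [363. -32.  44.] lo [343. -49.  19.] hi [396.  -1.  63.]
```

Run:
```python
from h import *
im=np.hstack([cv2.resize(cv2.imread("pics/top0.png")[150:350,180:460],None,fx=1.42,fy=1.42),cv2.resize(cv2.imread("pics/scene0.png")[130:350,190:490],None,fx=1.33,fy=1.29)[:284]])
cv2.imwrite("pics/a.png",im[:, :800])
def rect(P,lab):
    (c,sz,a)=cv2.minAreaRect(P[:,:2].astype(np.float32)); print(lab,len(P),np.round(c,1),np.round(sz,1),round(a,2))
for n in("top","scene"):
    s=dict(np.load(f"{n}0.npz")); C=cloud(s).reshape(-1,3); C=C[s["range_z"].ravel()>0]
    b=lambda x0,x1,y0,y1,z0,z1:C[(C[:,0]>x0)&(C[:,0]<x1)&(C[:,1]>y0)&(C[:,1]<y1)&(C[:,2]>z0)&(C[:,2]<z1)]
    rect(b(470,620,-290,-30,56,63),"lid");rect(b(540,670,20,210,48,56),"riser")
    rect(b(480,560,-140,-95,80,95),"tabtop")
    P=b(405,436,-200,-105,50,75);rect(P,"bar");print(np.median(P,0),P[:,2].max())
    P=b(470,546,85,140,8,24);rect(P,"peeler")
    # peeler centreline
    A=np.polyfit(P[:,0],P[:,1],1);print("line",A, np.polyval(A,500))
    for x in range(475,550,10):
        Q=P[abs(P[:,0]-x)<5]; 
        if len(Q): print(x,Q[:,1].min().round(1),Q[:,1].max().round(1),np.median(Q[:,2]).round(1))
```

```text
lid 3917 [ 529.8 -156. ] [207.9 119.3] 88.95
riser 2537 [601.8 118. ] [110.3 150.1] 1.59
tabtop 74 [ 509.5 -117. ] [11.1 24.9] 87.15
bar 174 [ 424.9 -150. ] [68.9 20.8] 88.98
[ 421.05573274 -150.81632189   67.40923383] 74.87359292690222
peeler 323 [511.7 117.8] [67.3 32.6] 5.25
line [5.35091372e-02 8.69782654e+01] 113.73283400874506
475 104.9 104.9 9.4
485 102.3 124.2 15.8
495 101.8 126.4 16.1
505 102.1 125.8 15.1
515 104.0 126.1 15.7
525 103.8 126.1 15.7
535 103.9 127.8 15.1
545 105.9 136.8 14.1
lid 4477 [ 530.  -155.8] [212.6 118.3] 88.64
riser 1884 [599.8 117.2] [111.6 153.7] 1.94
tabtop 127 [ 508.7 -117.6] [28. 13.] 3.57
bar 330 [ 424.  -147.2] [79.6 23.9] 89.95
[ 418.50276488 -150.04946446   68.3299111 ] 74.69250991881636
peeler 294 [511.8 112.8] [67.3 26.8] 5.63
line [2.80900379e-02 9.63496931e+01] 110.39471206920662
475 107.2 107.2 19.5
485 100.3 123.6 15.2
495 100.9 124.0 16.4
505 102.4 125.7 16.0
515 99.4 124.2 16.0
525 102.5 125.4 15.6
535 104.0 128.8 15.8
545 103.9 122.3 15.8
```

View pics/a.png

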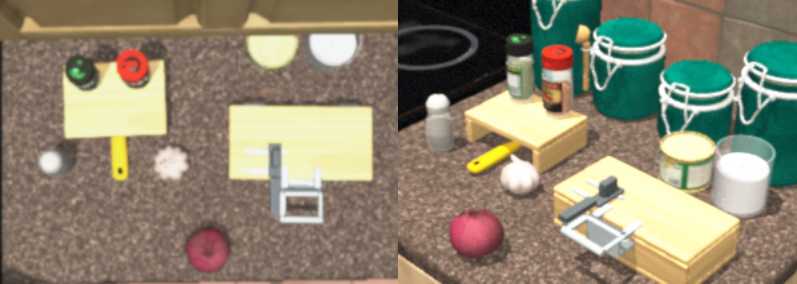

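The tops view puts the case on the right (latch towards the robot, yaw about −1.2°, centre about (534, −156)). The peeler's free end runs from x≈482 to the board at 547, and all sizes agree with those given. I'm moving to above the tab.

```bash
python3 -m pendant '[[[0,0,1,2.07,-2.98,0,4],[0,0,1,2.07,-2.98,0,4],[0,0,1,2.07,-2.98,0,4],[0,0,1,2.07,-2.98,0,4],[0,0,1,2.07,-2.98,0,4],[0,0,1,2.07,-2.98,0,4],[0,0,1,2.07,-2.98,0,4],[0,0,1,2.07,-2.98,0,4],[0,0,1,2.07,-2.98,0,4],[0,0,1,2.07,-2.98,0,4],[0,0,1,2.07,-2.98,0,4],[0,0,0.8,2.07,-2.98,0,4],[0,0,0,0,0,0,4]]]'
```

```text
t: 2.28
tool_pos: [403.9, 294.3, 205.9]
tcp_rot: [0.001, 0.014, 1.0, -0.0]
force: [1.6, -0.7, 0.4]
opening: 0.427
gripper_force: 0.0
```

```bash
python3 -m pendant '[[[0,0,0,0.8,-3.16,0,4],[0,0,0,0.8,-3.16,0,4],[0,0,0,0.8,-3.16,0,4],[0,0,0,0.8,-3.16,0,4],[0,0,0,0.8,-3.16,0,4],[0,0,0,0.8,-3.16,0,4],[0,0,0,0.8,-3.16,0,4],[0,0,0,0.8,-3.16,0,4],[0,0,0,0.8,-3.16,0,4],[0,0,0,0.8,-3.16,0,4],[0,0,0,0.8,-3.16,0,4],[0,0,0,0.8,-3.16,0,4],[0,0,0,0.9,-3.16,0,4],[0,0,0,0,0,0,4],[0,0,0,0,0,0,4]]]'
python3 - <<'E'
from h import *
s=snap("wrist"); P=cloud(s)[s["range_z"]>0]
print(ctrl.sense()["tool_pos"],ctrl.sense()["tcp_rot"])
for lab,(x0,x1,y0,y1,z0,z1) in dict(tab=(480,550,-145,-90,80,95),bar=(405,432,-210,-90,50,80),lid=(475,620,-290,-30,56,63)).items():
    Q=P[(P[:,0]>x0)&(P[:,0]<x1)&(P[:,1]>y0)&(P[:,1]<y1)&(P[:,2]>z0)&(P[:,2]<z1)]
    if len(Q)>5: print(lab,len(Q),cv2.minAreaRect(Q[:,:2].astype(np.float32)),np.median(Q,0),np.percentile(Q,[2,98],0))
cv2.imwrite("pics/w1.png",s["frame"])
E
```

```text
t: 3.53
tool_pos: [505.2, -112.4, 205.4]
tcp_rot: [-0.0, 0.012, 1.0, -0.0]
force: [0.1, 0.8, -0.6]
opening: 0.423
gripper_force: 0.0
[ 505.08850042 -110.96547289  205.35856898] [-1.77930941e-04  1.10769381e-02  9.99938631e-01 -6.03030613e-05]
tab 496 ((509.8562316894531, -116.091552734375), (12.028969764709473, 25.570688247680664), 88.52404022216797) [ 508.48521866 -116.11522177   89.77468156] [[ 497.33080355 -121.95092866   82.82433692]
 [ 522.0633723  -110.02215317   91.44330978]]
bar 1228 ((423.8617248535156, -145.30392456054688), (75.91854095458984, 16.077281951904297), 89.51055908203125) [ 421.89098699 -149.47125809   69.28124322] [[ 415.9736433  -181.73669292   65.79812535]
 [ 431.49155003 -111.23705307   78.83858953]]
lid 22688 ((533.20654296875, -155.01539611816406), (209.47384643554688, 114.79592895507812), 88.14830017089844) [ 528.83561091 -166.60528676   60.81271417] [[ 479.7113646  -255.40586227   58.57911889]
 [ 583.49195657  -55.22418623   62.62362939]]
```

View pics/w1.png

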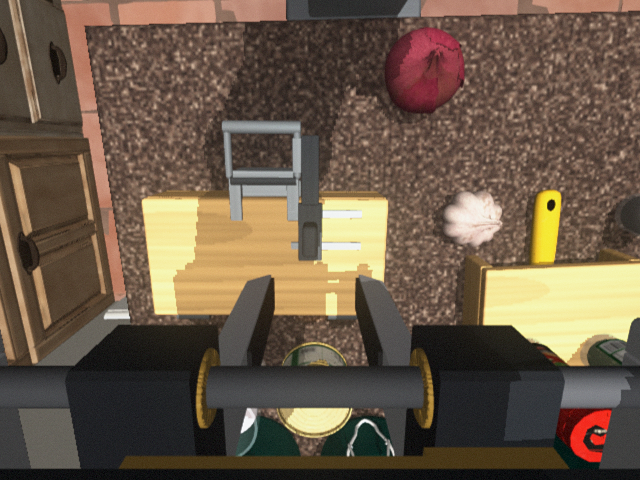

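The wrist view shows the tab at pixel (310, 235), measured at (509.5, −116) with its top at about 89 mm. Descending onto it.

```bash
python3 -m pendant '[[[0,0,0,0.4,-0.5,-2.5,4],[0,0,0,0,0,-2.5,4],[0,0,0,0,0,-2.5,4],[0,0,0,0,0,-2,4],[0,0,0,0,0,-2,4],[0,0,0,0,0,-1,4],[0,0,0,0,0,-0.8,4],[0,0,0,0,0,0,4]]]'
python3 -m pendant '[[[0,0,0,0,0,0,0.5],[0,0,0,0,0,0,0.5],[0,0,0,0,0,0,0.5],[0,0,0,0,0,0,0.5],[0,0,0,0,0,0,0.5],[0,0,0,0,0,0,0.5]]]'
```

```text
t: 4.25
tool_pos: [508.7, -114.9, 71.6]
tcp_rot: [-0.001, 0.01, 1.0, 0.0]
force: [-0.6, -0.5, -0.2]
opening: 0.428
gripper_force: 0.0
t: 4.75
tool_pos: [509.5, -115.7, 72.9]
tcp_rot: [0.0, 0.011, 1.0, 0.0]
force: [0.4, 0.4, 2.5]
opening: 0.125
gripper_force: 30.0
```

Gripped with an opening of 11.8 mm, which is the tab's thickness. Sliding it +y (the case's +y also leans about +0.5 mm in x).

```bash
python3 -m pendant '[[[0,0,0,0,0.4,0,0.5],[0,0,0,0,0.4,0,0.5],[0,0,0,0,0.4,0,0.5],[0,0,0,0.05,0.4,0,0.5],[0,0,0,0,0.4,0,0.5],[0,0,0,0,0.4,0,0.5],[0,0,0,0,0.1,0,0.5],[0,0,0,0,0,0,0.5],[0,0,0,0,0,0,0.5]]]'
```

```text
t: 5.5
tool_pos: [510.1, -96.4, 72.9]
tcp_rot: [0.001, 0.012, 1.0, -0.003]
force: [3.5, -35.5, 0.1]
opening: 0.123
gripper_force: 30.0
```

Run:
```python
from h import *
s=ctrl.sense();print(s["tool_pos"],s["force"],s["wrist_torque"],s["qvel"].round(3))
a=snap("scene");b=snap("top")
im=np.hstack([cv2.resize(a["frame"][230:370,250:450],None,fx=2,fy=2),cv2.resize(b["frame"][210:350,290:490],None,fx=2,fy=2)])
cv2.imwrite("pics/t1.png",im)
print(ctrl.sense()["tool_pos"],ctrl.sense()["force"])
```

```text
[510.12676076 -96.40408692  72.91684136] [  3.46218291 -35.49047996   0.0551804 ] [-8.37863339 -0.69713326 -0.1081244 ] [ 0.003  0.001 -0.001 -0.    -0.001  0.002  0.001]
[510.13190036 -96.41439204  72.90741749] [  2.68180342 -35.0414675    0.47883113]
```

View pics/t1.png

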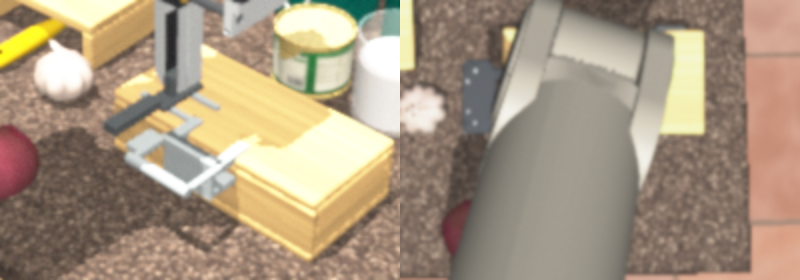

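The left panel shows the tongue (160, 110) well clear of the latch ear. The 35 N says it has reached the stop. Releasing and measuring the tab.

```bash
python3 -m pendant '[[[0,0,0,0,-0.4,0,4],[0,0,0,0,0,0,4],[0,0,0,0,0,0,4],[0,0,0,0,0,0,4],[0,0,0,0,0,3,4],[0,0,0,0,0,3,4],[0,0,0,0,0,3,4],[0,0,0,0,0,3,4],[0,0,0,0,0,1,4],[0,0,0,0,0,0,4]]]'
python3 - <<'E'
from h import *
s=snap("wrist"); P=cloud(s)[s["range_z"]>0]
print(ctrl.sense()["tool_pos"],ctrl.sense()["tcp_rot"])
for lab,(x0,x1,y0,y1,z0,z1) in dict(tab=(480,550,-145,-60,80,95),bar=(405,427,-210,-120,50,80)).items():
    Q=P[(P[:,0]>x0)&(P[:,0]<x1)&(P[:,1]>y0)&(P[:,1]<y1)&(P[:,2]>z0)&(P[:,2]<z1)]
    if len(Q)>5: print(lab,len(Q),cv2.minAreaRect(Q[:,:2].astype(np.float32)),np.median(Q,0),np.percentile(Q,[2,98],0))
E
```

```text
t: 6.43
tool_pos: [510.9, -94.1, 204.8]
tcp_rot: [0.002, 0.01, 1.0, 0.001]
force: [0.9, 0.2, -0.8]
opening: 0.427
gripper_force: 0.0
[510.13427659 -93.94691457 203.05792024] [8.60295401e-04 9.86756133e-03 9.99950846e-01 4.43810313e-04]
tab 500 ((510.3600769042969, -96.59237670898438), (11.940353393554688, 25.493690490722656), 88.675048828125) [509.15546415 -96.71332589  89.80965952] [[ 497.9980771  -102.54598812   82.88950682]
 [ 522.1861903   -90.59140293   91.54929159]]
bar 1059 ((421.47607421875, -151.99008178710938), (62.16944885253906, 10.575885772705078), 89.22876739501953) [ 421.20368619 -151.81979749   69.24024738] [[ 416.15509086 -181.49809707   65.92867481]
 [ 425.95088627 -121.67120767   71.30470119]]
```

```bash
python3 -c "
from cell import ctrl
s=ctrl.sense();print(s['joint_pos'].round(3),s['force'])"
```

```text
[-0.479  0.189  0.616  1.984 -0.13   1.005  1.749] [-0.23300477 -0.86037943 -0.53181246]
```

```bash
python3 -m pendant '[[[0,0,-6.5,-0.64,-0.42,0,3],[0,0,-6.5,-0.64,-0.42,0,3],[0,0,-6.5,-0.64,-0.42,0,3],[0,0,-6.5,-0.64,-0.42,0,3],[0,0,-6.5,-0.64,-0.42,0,3],[0,0,-6.5,-0.64,-0.42,0,3],[0,0,-6.5,-0.64,-0.42,-1,3],[0,0,-6.5,-0.64,-0.42,-1,3],[0,0,-6.5,-0.64,-0.42,-1,3],[0,0,-6.5,-0.64,-0.42,-1,3],[0,0,-6.5,-0.64,-0.42,-1,3],[0,0,-6.5,-0.64,-0.42,-1,3],[0,0,-6.5,-0.64,-0.42,-1,3],[0,0,-5.8,-0.64,-0.42,-1,3],[0,0,0,0,0,0,3],[0,0,0,0,0,0,3]]]'
```

```text
t: 7.82
tool_pos: [419.2, -153.3, 121.6]
tcp_rot: [-0.001, 0.715, 0.699, -0.001]
force: [-0.1, 0.0, 0.9]
opening: 0.316
gripper_force: 0.0
```

```bash
python3 -m pendant '[[[0,0,0,0.15,0.1,-1.5,3],[0,0,0,0,0,-1.5,3],[0,0,0,0,0,-1.5,3],[0,0,0,0,0,-1.3,3],[0,0,0,0,0,-1.3,3],[0,0,0,0,0,0,3]]]' &&  python3 -m pendant '[[[0,0,0,0,0,0,0],[0,0,0,0,0,0,0],[0,0,0,0,0,0,0],[0,0,0,0,0,0,0],[0,0,0,0,0,0,0]]]'
```

```text
t: 8.32
tool_pos: [421.0, -151.9, 50.0]
tcp_rot: [-0.001, 0.715, 0.699, -0.001]
force: [-1.2, 0.1, -1.0]
opening: 0.323
gripper_force: 0.0
t: 8.73
tool_pos: [419.8, -152.3, 51.6]
tcp_rot: [-0.001, 0.716, 0.698, -0.001]
force: [-10.0, -1.3, 3.3]
opening: 0.097
gripper_force: 30.0
```

```bash
python3 -m pendant '[[[0,0,0,0.02,0,0.31,0],[0,0,0,0.03,0,0.32,0],[0,0,0,0.07,0,0.31,0],[0,0,0,0.07,0,0.3,0],[0,0,0,0.11,0,0.3,0],[0,0,0,0.12,0,0.29,0],[0,0,0,0,0,0,0]]]'
```

```text
t: 9.32
tool_pos: [424.0, -152.4, 70.1]
tcp_rot: [-0.001, 0.716, 0.698, -0.001]
force: [-11.3, -2.5, 2.9]
opening: 0.099
gripper_force: 30.0
```

The latch is moving freely, so the tab is clear. Continuing the arc.

```bash
python3 -m pendant '[[[0,0,0,0.15,0,0.27,0],[0,0,0,0.16,0,0.27,0],[0,0,0,0.2,0,0.25,0],[0,0,0,0.2,0,0.24,0],[0,0,0,0.23,0,0.22,0],[0,0,0,0.23,0,0.2,0],[0,0,0,0,0,0,0]]]'
```

```text
t: 9.9
tool_pos: [436.0, -152.7, 84.6]
tcp_rot: [-0.001, 0.716, 0.698, -0.001]
force: [-9.7, -3.4, 2.0]
opening: 0.095
gripper_force: 30.0
```

```bash
python3 -m pendant '[[[0,0,0,0,0,0,2.5],[0,0,0,0,0,1.5,2.5],[0,0,0,0,0,3.5,2.5],[0,0,0,0,0,4,2.5],[0,0,0,-1.5,0,3.8,2.5],[0,0,0,-1.5,0,3.5,2.5],[0,0,0,0,0,0,2.5]]]'
python3 - <<'E'
from h import *
s=snap("scene");cv2.imwrite("pics/l1.png",s["frame"][60:440,120:640])
E
```

```text
t: 10.48
tool_pos: [412.4, -152.6, 243.9]
tcp_rot: [0.001, 0.716, 0.698, 0.006]
force: [1.2, 0.4, -0.4]
opening: 0.266
gripper_force: 0.0
```

View pics/l1.png

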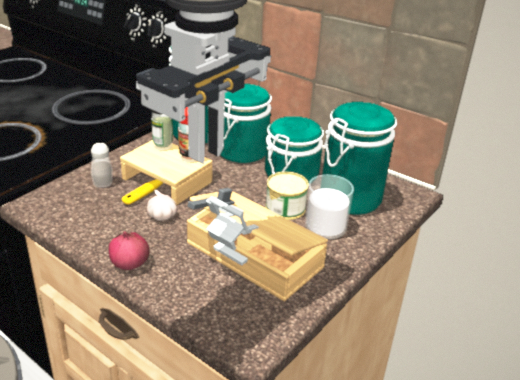

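```bash
python3 -m pendant '[[[0,0,6.7,0,1.9,0,4],[0,0,6.7,0,1.9,0,4],[0,0,6.7,0,1.9,0,4],[0,0,6.7,0,1.9,0,4],[0,0,6.7,1,1.9,0,4],[0,0,6.7,1,1.9,0,4],[0,0,6.7,1,1.9,0,4],[0,0,6.7,1,1.9,0,4],[0,0,6.7,1,1.9,-1,4],[0,0,6.7,1,1.9,-1,4],[0,0,6.7,1,1.9,-1,4],[0,0,6.7,1,1.9,-1,4],[0,0,6.7,1,1.9,-1,4],[0,0,6.7,1.2,1.9,-1,4],[0,0,0,0,0,0,4],[0,0,0,0,0,0,4]]]'
python3 - <<'E'
from h import *
def meas(n):
    s=snap(n); C=cloud(s); P=C[s["range_z"]>0]
    hsv=cv2.cvtColor(s["frame"],cv2.COLOR_BGR2HSV); m=(s["range_z"]>0)
    Y=(hsv[...,0]>18)&(hsv[...,0]<34)&(hsv[...,1]>190)&m
    Q=C[Y]; Q=Q[(Q[:,0]>440)&(Q[:,0]<560)&(Q[:,1]>80)&(Q[:,1]<150)&(Q[:,2]>5)&(Q[:,2]<26)]
    print(n,len(Q))
    if len(Q)>30:
        print(cv2.minAreaRect(Q[:,:2].astype(np.float32)),np.median(Q,0))
        for x in range(485,560,10):
            R=Q[abs(Q[:,0]-x)<5]
            if len(R): print(x,np.percentile(R[:,1],[2,98]).round(1))
    return s
s=meas("wrist");meas("top")
print(ctrl.sense()["tool_pos"],ctrl.sense()["tcp_rot"]); cv2.imwrite("pics/w2.png",s["frame"])
E
```

```text
t: 11.87
tool_pos: [513.4, 114.9, 176.6]
tcp_rot: [-0.002, -0.021, 1.0, -0.001]
force: [-0.2, -1.7, 0.2]
opening: 0.428
gripper_force: 0.0
wrist 1450
((519.9130249023438, 115.77011108398438), (73.73601531982422, 23.55223274230957), 2.943612813949585) [520.77844361 115.04861893  16.26311408]
485 [104.5 125. ]
495 [103.1 126.3]
505 [103.3 126.8]
515 [104.6 127.3]
525 [104.9 127.7]
535 [105.2 127.5]
545 [106.5 127.8]
555 [107.5 128.2]
top 0
[513.31130454 113.78796024 177.72859805] [-1.11464600e-03 -1.96107456e-02  9.99806773e-01 -7.69698932e-04]
```

View pics/w2.png

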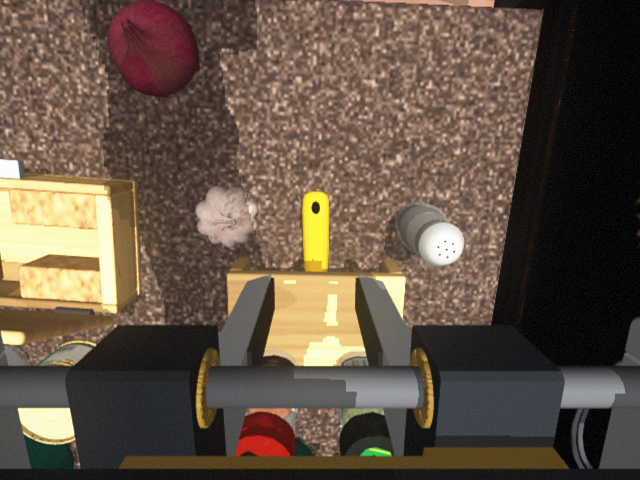

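The wrist view shows the peeler's free end at pixels (315, 195–270), clear between garlic and shaker. It is at (515, 116) with yaw 2.9°. Descending to grip its free end.

```bash
python3 -m pendant '[[[0,0,0.5,0.1,0.15,-3,4],[0,0,0,0,0,-3,4],[0,0,0,0,0,-3,4],[0,0,0,0,0,-3,4],[0,0,0,0,0,-2.5,4],[0,0,0,0,0,-1.6,4],[0,0,0,0,0,-0.9,4],[0,0,0,0,0,0,4]]]' && python3 -m pendant '[[[0,0,0,0,0,0,0.5],[0,0,0,0,0,0,0.5],[0,0,0,0,0,0,0.5],[0,0,0,0,0,0,0.5],[0,0,0,0,0,0,0.5]]]'
```

```text
t: 12.63
tool_pos: [513.8, 115.3, 7.3]
tcp_rot: [-0.001, -0.024, 1.0, -0.001]
force: [-0.6, -0.3, -0.5]
opening: 0.423
gripper_force: 0.0
t: 13.05
tool_pos: [515.3, 116.4, 9.5]
tcp_rot: [0.0, -0.025, 1.0, 0.0]
force: [-1.6, -1.4, 8.8]
opening: 0.26
gripper_force: 30.0
```

```bash
python3 -m pendant '[[[0,0,0,-0.5,-0.03,0,0.5],[0,0,0,-1,-0.05,0,0.5],[0,0,0,-1,-0.05,0,0.5],[0,0,0,-1,-0.05,0,0.5],[0,0,0,-1,-0.05,0,0.5],[0,0,0,-1,-0.05,0,0.5],[0,0,0,-1,-0.05,0,0.5],[0,0,0,-1,-0.05,0,0.5],[0,0,0,-1,-0.05,0,0.5],[0,0,0,-0.5,-0.02,0,0.5],[0,0,0,0,0,0,0.5]]]' && python3 -m pendant '[[[0,0,0,0,0,0,4],[0,0,0,0,0,0,4],[0,0,0,0,0,0,4],[0,0,0,0,0,2,4],[0,0,0,0,0,3,4],[0,0,0,0,0,3,4],[0,0,0,2,0,3,4],[0,0,0,2,0.1,3,4],[0,0,0,0,0,2,4],[0,0,0,0,0,0,4]]]'
python3 - <<'E'
from h import *
s=snap("wrist"); C=cloud(s)
hsv=cv2.cvtColor(s["frame"],cv2.COLOR_BGR2HSV)
x,y,z=np.moveaxis(C,-1,0)
B=(s["range_z"]>0)&(x>370)&(x<580)&(y>85)&(y<145)&(z>7)&(z<24)
Q=C[B];print(len(Q),cv2.minAreaRect(Q[:,:2].astype(np.float32)))
for a in range(375,585,15):
    R=Q[abs(Q[:,0]-a)<7.5]
    if len(R)>3: print(a,len(R),np.percentile(R[:,1],[3,97]).round(1),np.median(R[:,2]).round(1))
print(ctrl.sense()["tool_pos"],ctrl.sense()["tcp_rot"],ctrl.sense()["joint_pos"].round(2)); cv2.imwrite("pics/w3.png",s["frame"])
E
```

```text
t: 13.97
tool_pos: [425.0, 112.3, 9.4]
tcp_rot: [0.001, -0.025, 1.0, 0.001]
force: [-0.6, -0.8, 19.0]
opening: 0.264
gripper_force: 30.0
t: 14.8
tool_pos: [466.9, 113.1, 171.7]
tcp_rot: [0.002, -0.025, 1.0, 0.001]
force: [0.6, -0.3, -0.5]
opening: 0.423
gripper_force: 0.0
2977 ((464.12432861328125, 114.573974609375), (142.70672607421875, 24.272602081298828), 2.2226648330688477)
390 117 [102.4 121. ] 16.0
405 515 [100.8 123.3] 16.9
420 497 [101.  123.9] 16.9
435 484 [101.6 124.6] 16.6
450 454 [102.8 124.8] 16.4
465 402 [104.2 125. ] 15.9
480 326 [105.9 123.9] 14.6
495 167 [109.  122.8] 12.4
510 11 [113.8 117.3] 7.2
[465.46663405 113.08018949 169.73563026] [ 4.99058316e-04 -2.51387275e-02  9.99683562e-01  7.55815947e-04] [-1.05  0.17  0.76  2.11 -0.15  0.92  1.42]
```

View pics/w3.png

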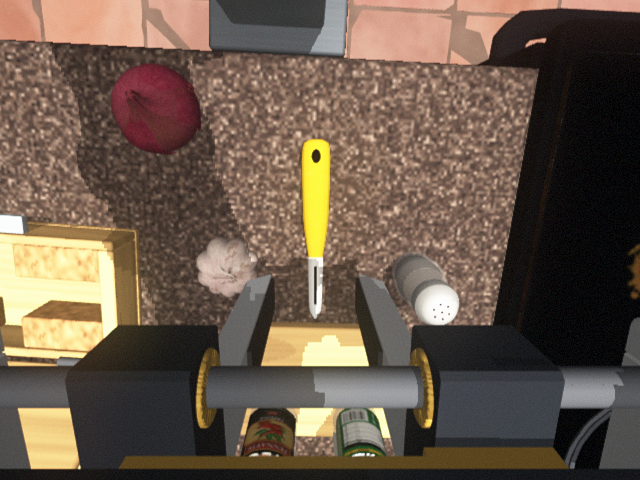

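The peeler is out and straight: free end at pixel (315, 140), handle ending near (315, 257). Its centre is about (478, 115), so I'm gripping at x≈470, on the handle near the middle.

```bash
python3 -m pendant '[[[0,0,0,0.4,0.15,-3,4],[0,0,0,0,0,-3,4],[0,0,0,0,0,-3,4],[0,0,0,0,0,-3,4],[0,0,0,0,0,-2.2,4],[0,0,0,0,0,-1.4,4],[0,0,0,0,0,-0.8,4],[0,0,0,0,0,0,4]]]' && python3 -m pendant '[[[0,0,0,0,0,0,0.5],[0,0,0,0,0,0,0.5],[0,0,0,0,0,0,0.5],[0,0,0,0,0,0,0.5],[0,0,0,0,0,0,0.5]]]'
```

```text
t: 15.52
tool_pos: [466.9, 113.2, 2.4]
tcp_rot: [-0.002, -0.025, 1.0, -0.001]
force: [-0.1, -0.5, -0.1]
opening: 0.425
gripper_force: 0.0
t: 15.93
tool_pos: [469.0, 114.5, 5.1]
tcp_rot: [-0.0, -0.025, 1.0, 0.0]
force: [-1.2, -1.0, 8.4]
opening: 0.262
gripper_force: 30.0
```

```bash
python3 -m pendant '[[[0,0,0,0,0,0.5,0.5],[0,0,0,0,0,1.5,0.5],[0,0,0,0,0,3,0.5],[0,0,0,0,0,3.5,0.5],[0,0,0,0,0,3.5,0.5],[0,0,0,0,0,3,0.5],[0,0,0,0,0,2,0.5],[0,0,0,0,0,0,0.5]]]' && python3 -m pendant '[[[0,0,-5.9,0,-1.65,0,0.5],[0,0,-5.9,0,-1.65,0,0.5],[0,0,-5.9,0,-1.65,0,0.5],[0,0,-5.9,0,-1.65,0,0.5],[0,0,-5.9,0,-1.65,0,0.5],[0,0,-5.9,0,-1.65,0,0.5],[0,0,-5.9,0,-1.65,0,0.5],[0,0,-5.9,0.6,-1.65,0,0.5],[0,0,-5.9,0.6,-1.65,0,0.5],[0,0,-5.9,0.6,-1.65,0,0.5],[0,0,-5.9,0.6,-1.65,0,0.5],[0,0,-5.9,0.6,-1.65,0,0.5],[0,0,-5.9,0.6,-1.65,0,0.5],[0,0,-5.9,0.6,-1.65,0,0.5],[0,0,-5.9,0.6,-1.65,0,0.5],[0,0,-5.7,0.7,-1.65,0,0.5],[0,0,0,0,0,0,0.5],[0,0,0,0,0,0,0.5]]]'
python3 - <<'E'
from h import *
s=snap("wrist"); a=snap("scene")
print(ctrl.sense()["tool_pos"],ctrl.sense()["tcp_rot"],ctrl.sense()["joint_pos"].round(2),ctrl.sense()["opening"])
np.savez("w4.npz",**s);np.savez("s4.npz",**a)
cv2.imwrite("pics/w4.png",np.hstack([cv2.resize(s["frame"],(400,300)),cv2.resize(a["frame"][100:400,170:570],(400,300))]))
E
```

```text
t: 16.6
tool_pos: [470.3, 114.8, 178.3]
tcp_rot: [0.002, -0.025, 1.0, 0.002]
force: [1.0, 0.6, 0.5]
opening: 0.265
gripper_force: 30.0
t: 18.1
tool_pos: [523.1, -150.7, 173.8]
tcp_rot: [-0.001, 0.715, 0.699, -0.0]
force: [0.0, -0.5, -1.1]
opening: 0.259
gripper_force: 30.0
[ 523.08252257 -149.29825415  173.93916718] [-1.02689050e-03  7.14561047e-01  6.99572303e-01  2.19515542e-04] [-0.71  0.45  1.13  1.97 -0.48  1.02  0.63] 0.2633435675734614
```

View pics/w4.png

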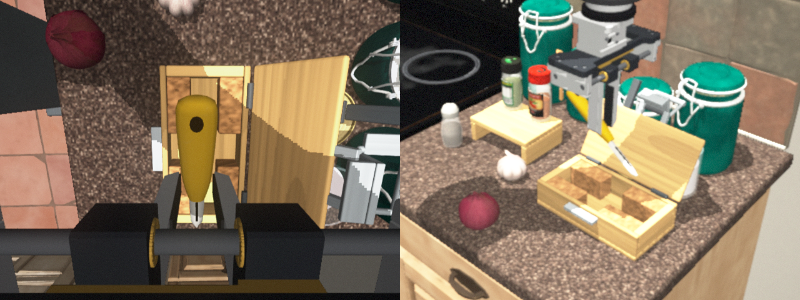

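Run:
```python
from h import *
for n in("w4","s4"):
    s=dict(np.load(n+".npz"));C=cloud(s);x,y,z=np.moveaxis(C,-1,0)
    B=(s["range_z"]>0)&(x>495)&(x<550)&(y>-290)&(y<-20)&(z>100)&(z<260)
    hsv=cv2.cvtColor(s["frame"],cv2.COLOR_BGR2HSV)
    B&=~((hsv[...,1]<60)&(abs(y+150)<25))
    Q=C[B]
    print(n)
    for a in range(-280,-20,12):
        R=Q[abs(Q[:,1]-a)<6]
        if len(R)>4: print(a,len(R),np.median(R,0).round(1),np.percentile(R[:,2],[5,95]).round(),np.percentile(R[:,0],[5,95]).round())
    # bay / tray
    T=C[(s["range_z"]>0)&(x>470)&(x<590)&(y>-270)&(y<-40)&(z>40)&(z<56)]
    print("tray",len(T),cv2.minAreaRect(T[:,:2].astype(np.float32)),np.percentile(T,[1,99],0).round(1))
    F=C[(s["range_z"]>0)&(x>480)&(x<590)&(y>-270)&(y<-40)&(z<18)]
    print("floor",len(F),np.percentile(F,[2,98],0).round(1) if len(F) else "")
    for yy in(-70,-80,-90,-100,-110,-120,-130):
        R=F[abs(F[:,1]-yy)<4]
        if len(R)>5: print(" floor y",yy,np.percentile(R[:,0],[3,97]).round(1),np.median(R[:,2]))
    for h in (90,110,130,150,170):
        L=C[(s["range_z"]>0)&(x>570)&(y>-230)&(y<-90)&(abs(z-h)<4)]
        if len(L)>5: print(" lid z",h,np.percentile(L[:,0],[2,50]).round(1))
```

```text
w4
-220 47 [ 522.1 -216.7  125.3] [123. 128.] [519. 527.]
-208 188 [ 522.5 -207.7  131.3] [127. 136.] [517. 528.]
-196 229 [ 522.8 -195.6  139.7] [135. 144.] [517. 529.]
-184 284 [ 523.5 -183.8  148. ] [144. 152.] [517. 529.]
-172 160 [ 523.5 -169.3  165.8] [151. 169.] [517. 530.]
-160 626 [ 524.2 -157.5  177.3] [170. 224.] [512. 536.]
-148 1860 [ 525.9 -145.9  194.5] [179. 240.] [512. 538.]
-136 1106 [ 523.6 -136.5  192.3] [187. 221.] [512. 535.]
-124 1212 [ 524.8 -123.7  200. ] [195. 204.] [514. 535.]
-112 1551 [ 525.1 -111.6  207.7] [203. 212.] [514. 536.]
-100 1937 [525.4 -99.6 215.5] [211. 220.] [515. 536.]
-88 2186 [525.6 -88.3 221.2] [218. 224.] [516. 536.]
-76 44 [525.8 -81.8 218.3] [217. 220.] [522. 529.]
tray 14961 ((530.00146484375, -154.83343505859375), (119.98973846435547, 210.87301635742188), 0.0024601519107818604) [[ 471.8 -256.1   42.6]
 [ 588.2  -51.2   54.6]]
floor 4629 [[ 4.863e+02 -2.459e+02 -2.000e-01]
 [ 5.821e+02 -4.060e+01  1.630e+01]]
 floor y -70 [518.3 553.2] 8.720572600736414
 floor y -80 [518.  552.8] 8.780495533711068
 floor y -90 [539.9 553.1] 8.7611563
[... 810 characters left out ...]
218.1] [212. 220.] [512. 519.]
tray 4419 ((530.1168212890625, -156.52792358398438), (119.67572784423828, 213.79330444335938), 0.017222609370946884) [[ 472.8 -261.6   40.4]
 [ 588.6  -53.9   55. ]]
floor 1352 [[ 480.4 -268.9   -2.1]
 [ 581.4  -54.6   17.5]]
 floor y -70 [480.2 552.7] 7.776011985364601
 floor y -80 [480.3 552.9] 9.032465538270507
 floor y -90 [480.4 554.6] 13.199267168624015
 floor y -100 [480.2 554.2] 12.80823576668055
 floor y -110 [480.3 553.8] 9.182563331848435
 floor y -120 [480.5 552.9] 8.700915294059037
 floor y -130 [526.4 566.4] 9.149857751417274
 lid z 90 [606.4 613.7]
 lid z 110 [618.6 626. ]
 lid z 130 [630.6 637.6]
 lid z 150 [648.6 736.8]
 lid z 170 [656.9 927.6]
```

The peeler has pitched about 33° in the grip, blade down, because I held it off its centre of mass. I'll set it on the free worktop in front of the case, let it level out, and regrip it at its middle.

```bash
python3 -m pendant '[[[0,0,0,-2,0,0,0.5],[0,0,0,-2.5,0,0,0.5],[0,0,0,-2.5,0,0,0.5],[0,0,0,-1.8,0,-1,0.5],[0,0,0,-1,0,-2,0.5],[0,0,0,0,0,-2.5,0.5],[0,0,0,0,0,-2.5,0.5],[0,0,0,0,0,-2,0.5],[0,0,0,0,0,-1,0.5],[0,0,0,0,0,0,0.5]]]' && python3 -m pendant '[[[0,0,0,0,0,-0.5,0.5],[0,0,0,0,0,-0.5,0.5],[0,0,0,0,0,-0.5,0.5],[0,0,0,0,0,-0.5,0.5],[0,0,0,0,0,-0.5,0.5],[0,0,0,0,0,0,0.5]]]'
```

```text
t: 19.03
tool_pos: [424.2, -148.8, 62.8]
tcp_rot: [-0.002, 0.714, 0.7, -0.0]
force: [0.1, -0.7, -0.7]
opening: 0.261
gripper_force: 30.0
t: 19.53
tool_pos: [425.6, -149.8, 38.7]
tcp_rot: [-0.001, 0.715, 0.699, 0.0]
force: [1.1, 1.0, 2.0]
opening: 0.264
gripper_force: 30.0
```

```bash
python3 -m pendant '[[[0,0,0,0,0,-0.4,0.5],[0,0,0,0,0,-0.4,0.5],[0,0,0,0,0,-0.4,0.5],[0,0,0,0,0,-0.4,0.5],[0,0,0,0,0,-0.4,0.5],[0,0,0,0,0,-0.4,0.5],[0,0,0,0,0,-0.4,0.5],[0,0,0,0,0,-0.3,0.5],[0,0,0,0,0,0,0.5]]]'
```

```text
t: 20.28
tool_pos: [425.2, -150.0, 7.7]
tcp_rot: [-0.001, 0.715, 0.699, 0.0]
force: [0.3, 1.6, 1.7]
opening: 0.262
gripper_force: 30.0
```

```bash
python3 -m pendant '[[[0,0,0,0,0,-0.25,0.5],[0,0,0,0,0,0,0.5],[0,0,0,0,0,0,3.8],[0,0,0,0,0,0,3.8],[0,0,0,0,0,0,3.8],[0,0,0,0,0,2,3.8],[0,0,0,0,0,3,3.8],[0,0,0,0,0,3,3.8],[0,0,0,0,0,3,3.8],[0,0,0,0,0,3,3.8],[0,0,0,0,0,0,3.8]]]'
python3 - <<'E'
from h import *
s=snap("wrist");a=snap("scene")
print(ctrl.sense()["tool_pos"],ctrl.sense()["tcp_rot"])
for n,s in(("w",s),("s",a)):
    C=cloud(s);x,y,z=np.moveaxis(C,-1,0)
    Q=C[(s["range_z"]>0)&(x>400)&(x<450)&(y>-270)&(y<-55)&(z>6.5)&(z<24)]
    print(n,len(Q),cv2.minAreaRect(Q[:,:2].astype(np.float32)),np.percentile(Q,[1,99],0).round(1))
    for b in range(-250,-50,12):
        R=Q[abs(Q[:,1]-b)<6]
        if len(R)>4: print(b,len(R),np.percentile(R[:,0],[3,97]).round(1),np.median(R[:,2]).round(1))
E
```

```text
t: 21.2
tool_pos: [427.6, -150.1, 149.4]
tcp_rot: [0.001, 0.715, 0.699, 0.002]
force: [0.6, 0.2, 1.4]
opening: 0.401
gripper_force: 0.0
[ 426.32633796 -148.99059076  146.26831074] [-3.58134728e-04  7.14588442e-01  6.99543498e-01  1.45800428e-03]
w 3457 ((426.80316162109375, -145.77035522460938), (150.98651123046875, 24.334636688232422), 89.25444030761719) [[ 415.6 -185.2    6.9]
 [ 439.4  -71.8   18.9]]
-202 7 [422.7 426.5] 6.9
-190 28 [422.4 428.9] 6.8
-178 73 [419.6 432.2] 10.9
-166 242 [418.2 433.5] 13.2
-154 315 [416.9 435.3] 15.0
-142 373 [416.2 437.2] 16.0
-130 405 [415.9 438.1] 16.4
-118 438 [415.6 438.4] 16.7
-106 448 [416. 439.] 16.8
-94 464 [416.3 439.5] 16.8
-82 471 [416.7 439. ] 17.1
-70 189 [418.5 438.2] 16.4
s 744 ((423.976806640625, -147.45872497558594), (149.111328125, 26.752490997314453), 88.3759765625) [[ 413.2 -193.1    6.8]
 [ 436.6  -74.6   19.5]]
-190 9 [420.8 426.6] 7.1
-178 36 [416.6 431.2] 10.8
-166 73 [416.  432.7] 13.0
-154 85 [414.4 431. ] 14.7
-142 90 [413.4 434. ] 15.5
-130 87 [414.3 433.9] 15.9
-118 92 [413.6 435. ] 15.9
-106 90 [413.9 436. ] 16.1
-94 83 [413.9 435.6] 16.5
-82 76 [414.7 435.6] 16.7
-70 16 [416.9 431.7] 15.6
```

```bash
python3 -m pendant '[[[0,0,0,0,-0.75,-3,3.8],[0,0,0,0,0,-3,3.8],[0,0,0,0,0,-3,3.8],[0,0,0,0,0,-2.5,3.8],[0,0,0,0,0,-1.5,3.8],[0,0,0,0,0,-1,3.8],[0,0,0,0,0,0,3.8],[0,0,0,0,0,0,0.5],[0,0,0,0,0,0,0.5],[0,0,0,0,0,0,0.5],[0,0,0,0,0,0,0.5],[0,0,0,0,0,0,0.5]]]' && python3 -m pendant '[[[0,0,0,0,0,0.3,0.5],[0,0,0,0,0,0.6,0.5],[0,0,0,0,0,1.2,0.5],[0,0,0,0,0,2,0.5],[0,0,0,0,0,2,0.5],[0,0,0,0,0,2,0.5],[0,0,0,0,0,2,0.5],[0,0,0,0,0,1.5,0.5],[0,0,0,0,0,0.8,0.5],[0,0,0,0,0,0.4,0.5],[0,0,0,0,0,0,0.5]]]'
cat > m.py <<'E'
from h import *
q=ctrl.sense();T=q["tool_pos"];print(T,q["tcp_rot"],q["opening"])
for n in("wrist","scene"):
    s=snap(n);C=cloud(s);x,y,z=np.moveaxis(C,-1,0)
    Q=C[(s["range_z"]>0)&(abs(x-T[0])<18)&(abs(y-T[1])<110)&(abs(y-T[1])>15)&(abs(z-T[2]-5)<75)&(z>50)]
    print(n)
    for b in range(-100,100,12):
        R=Q[abs(Q[:,1]-T[1]-b)<6]
        if len(R)>4: print(b,len(R),(np.median(R,0)-T).round(1))
    Y=Q[:,1]-T[1]; print("ends",np.percentile(Y,[1,99]).round(1))
E
python3 m.py
```

```text
t: 22.3
tool_pos: [426.0, -156.5, 8.3]
tcp_rot: [-0.0, 0.715, 0.699, 0.001]
force: [0.2, 0.7, 0.0]
opening: 0.264
gripper_force: 30.0
t: 23.22
tool_pos: [426.0, -156.4, 136.4]
tcp_rot: [-0.0, 0.715, 0.699, 0.001]
force: [0.4, 1.2, -1.3]
opening: 0.265
gripper_force: 30.0
[ 426.00306601 -156.41314367  136.37876736] [-4.11017412e-04  7.14936265e-01  6.99188879e-01  9.37566217e-04] 0.264942764435222
wrist
-88 6 [ -0.5 -82.7  -5. ]
-76 260 [ -0.9 -74.7  -4.6]
-64 8 [ -0.5 -69.8  -3.4]
-40 376 [  0.4 -38.3  -3.4]
-28 527 [  0.6 -28.   -2.9]
-16 178 [  0.4 -17.1   3.2]
20 1069 [ 1.4 20.6  8. ]
32 1276 [ 1.7 32.1  8.3]
44 1382 [ 1.9 44.1  8.5]
56 1475 [ 2.4 56.1  8.6]
68 1582 [ 2.5 68.1  8.7]
80 1476 [ 2.7 79.5  8.6]
92 53 [ 2.8 86.4  7. ]
ends [-76.   85.4]
scene
-88 6 [ -3.5 -82.7  -6.2]
-76 44 [ -3.9 -74.9  -5.4]
-64 52 [ -4.3 -62.8  -5.2]
-52 50 [ -4.4 -51.7  -4.5]
-40 52 [ -4.2 -40.3  -3.9]
-28 53 [ -3.3 -28.8  -3.6]
-16 55 [ -2.5 -18.   -0. ]
20 11 [-11.2  23.8   2.8]
32 69 [-8.9 32.4  6.3]
44 94 [-5.3 43.9  7.4]
56 92 [-6.5 55.9  7.4]
68 85 [-4.4 68.2  7.6]
80 58 [-4.6 79.2  7.5]
ends [-81.   82.7]
```

Level now, with its centre within 1 mm of the tool and its underside 8.4 mm below the TCP. I'm carrying it over the bay, aiming 3 mm to the front of the middle so the gripper body clears the lid.

```bash
python3 -m pendant '[[[0,0,0,0.5,0,0,0.5],[0,0,0,1,0,0,0.5],[0,0,0,1.5,0,0,0.5],[0,0,0,1.5,0,0,0.5],[0,0,0,1.5,0,0,0.5],[0,0,0,1.5,0,0,0.5],[0,0,0,1.5,0,0,0.5],[0,0,0,1,0,0,0.5],[0,0,0,0.5,0.05,-0.5,0.5],[0,0,0,0,0,-1,0.5],[0,0,0,0,0,-1.5,0.5],[0,0,0,0,0,-1.5,0.5],[0,0,0,0,0,-1,0.5],[0,0,0,0,0,-0.5,0.5],[0,0,0,0,0,0,0.5],[0,0,0,0,0,0,0.5]]]'; python3 m.py
python3 - <<'E'
from h import *
s=snap("scene");cv2.imwrite("pics/p5.png",cv2.resize(s["frame"][180:360,250:470],None,fx=3,fy=3))
E
```

```text
t: 24.65
tool_pos: [530.5, -156.5, 76.0]
tcp_rot: [-0.001, 0.715, 0.699, 0.0]
force: [-0.7, -0.4, -0.5]
opening: 0.26
gripper_force: 30.0
[ 530.46926913 -156.45007222   76.02453938] [-6.37382473e-04  7.15295934e-01  6.98821330e-01  2.63847693e-04] 0.2601791276114552
wrist
-100 548 [  2.7 -98.7 -25.4]
-88 146 [ -6.4 -92.6 -25.4]
-76 262 [ -1.  -74.8  -4.7]
-64 6 [ -0.6 -69.8  -3.6]
-40 377 [  0.4 -38.3  -3.5]
-28 527 [  0.6 -28.   -2.9]
-16 178 [  0.1 -17.    3.5]
20 1075 [ 1.7 20.7  8. ]
32 1278 [ 1.7 32.1  8.3]
44 1389 [ 2.  44.1  8.5]
56 1468 [ 2.3 56.1  8.6]
68 1589 [ 2.6 68.   8.7]
80 1476 [ 2.8 79.5  8.5]
92 630 [  1.2  95.5 -25.2]
ends [-101.   104.3]
scene
-100 76 [   1.7 -100.   -25.1]
-88 17 [ -3.4 -93.2 -25.2]
-76 37 [ -3.4 -74.8  -4.2]
-64 36 [ -4.2 -63.5  -3.9]
-52 42 [ -3.4 -52.2  -4. ]
-40 42 [ -3.  -39.7  -3.3]
-28 42 [ -2.8 -28.   -2.7]
-16 39 [ -1.9 -18.2   0.1]
20 23 [-9.3 23.6  4.6]
32 75 [-6.8 32.5  7.5]
44 77 [-4.8 44.1  8.3]
56 72 [-5.9 55.7  7.8]
68 73 [-5.2 67.7  8.3]
80 53 [-2.9 78.6  8.3]
92 34 [ -0.5  94.8 -24.9]
ends [-104.   102.3]
```

View pics/p5.png

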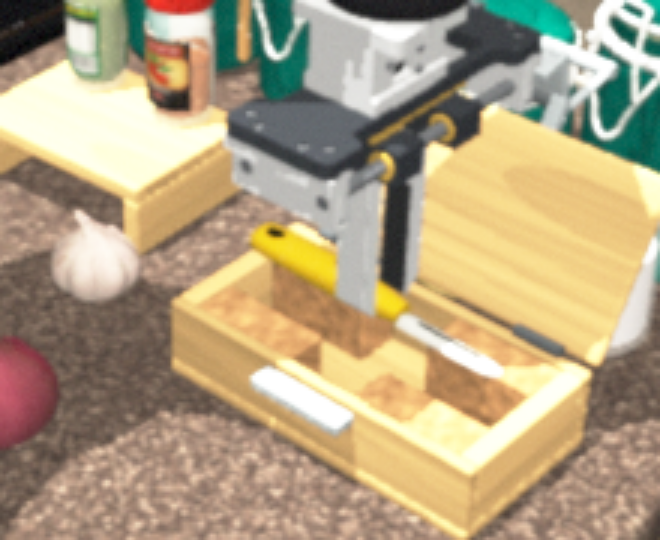

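The picture shows the peeler level over the bay (handle at (270, 235), blade at (490, 365)), with the end walls symmetric at ±93 mm. Lowering, watching the force.

```bash
python3 -m pendant '[[[0,0,0,0,0,-0.8,0.5],[0,0,0,0,0,-0.8,0.5],[0,0,0,0,0,-0.8,0.5],[0,0,0,0,0,-0.8,0.5],[0,0,0,0,0,-0.8,0.5],[0,0,0,0,0,-0.5,0.5],[0,0,0,0,0,-0.5,0.5],[0,0,0,0,0,-0.4,0.5],[0,0,0,0,0,0,0.5]]]' && python3 -m pendant '[[[0,0,0,0,0,-0.15,0.5],[0,0,0,0,0,-0.15,0.5],[0,0,0,0,0,-0.1,0.5],[0,0,0,0,0,0,0.5]]]'
```

```text
t: 25.55
tool_pos: [530.4, -156.3, 21.2]
tcp_rot: [-0.001, 0.715, 0.699, 0.0]
force: [0.2, 0.6, -0.3]
opening: 0.259
gripper_force: 30.0
t: 25.88
tool_pos: [530.7, -156.2, 17.9]
tcp_rot: [-0.001, 0.715, 0.699, 0.0]
force: [0.7, -0.1, -0.6]
opening: 0.261
gripper_force: 30.0
```

```bash
python3 -m pendant '[[[0,0,0,0,0,-0.1,0.5],[0,0,0,0,0,-0.1,0.5],[0,0,0,0,0,0,0.5]]]' && python3 -m pendant '[[[0,0,0,0,0,-0.1,0.5],[0,0,0,0,0,0,0.5]]]'
```

```text
t: 26.13
tool_pos: [530.8, -156.2, 16.3]
tcp_rot: [-0.001, 0.715, 0.699, 0.001]
force: [-2.2, 0.3, 6.0]
opening: 0.261
gripper_force: 30.0
t: 26.3
tool_pos: [530.9, -156.3, 15.9]
tcp_rot: [-0.001, 0.715, 0.699, 0.001]
force: [-8.1, 3.6, 24.3]
opening: 0.262
gripper_force: 30.0
```

Contact came exactly at the predicted floor height (TCP 16.3). Relieving the press by 1 mm, opening, and leaving straight up.

```bash
python3 -m pendant '[[[0,0,0,0,0,0.1,0.5],[0,0,0,0,0,0,0.5],[0,0,0,0,0,0,4],[0,0,0,0,0,0,4],[0,0,0,0,0,0,4],[0,0,0,0,0,0,4],[0,0,0,0,0,1,4],[0,0,0,0,0,2,4],[0,0,0,0,0,3,4],[0,0,0,0,0,3,4],[0,0,0,-1,0,3,4],[0,0,0,-2,0,3,4],[0,0,0,-3,0,2,4],[0,0,0,-3,0,2,4],[0,0,0,-1,0,0,4],[0,0,0,0,0,0,4]]]'
python3 - <<'E'
from h import *
q=ctrl.sense();print(q["tool_pos"])
s=snap("wrist");a=snap("scene")
for n,s_ in(("w",s),("s",a)):
    C=cloud(s_);x,y,z=np.moveaxis(C,-1,0)
    hsv=cv2.cvtColor(s_["frame"],cv2.COLOR_BGR2HSV)
    Q=C[(s_["range_z"]>0)&(abs(x-532)<14)&(abs(y+156)<92)&(z>0)&(z<60)]
    for b in range(-244,-60,14):
        R=Q[abs(Q[:,1]-b)<7]
        if len(R)>4: print(n,b,len(R),np.percentile(R[:,2],[10,50,90]).round(1))
for t in ["salt_shaker_mid","garlic_mid","tin_half_mid","candle_mid","onion_mid","spice_1_mid"]:
    C=cloud(a)
    for d in ctrl.trace("scene",t)[:1]: print(t,round(d["confidence"],2),np.median(C[d["pixels"]],0).round())
cv2.imwrite("pics/f.png",np.hstack([cv2.resize(s["frame"],(400,300)),cv2.resize(a["frame"][130:400,210:570],(400,300))]))
E
```

```text
t: 27.63
tool_pos: [437.9, -155.5, 202.5]
tcp_rot: [-0.001, 0.715, 0.699, 0.002]
force: [-0.1, 0.5, 0.4]
opening: 0.425
gripper_force: 0.0
[ 437.88460581 -155.53905167  202.4857083 ]
w -244 539 [ 8.1 16.7 43.1]
w -230 290 [ 7.9  9.3 12.2]
w -216 303 [ 8.1 10.4 13.1]
w -202 300 [ 8.2 10.8 13.7]
w -188 329 [ 8.2 11.3 14.1]
w -174 353 [ 7.9 12.1 20.8]
w -160 381 [ 8.3 21.3 23.3]
w -146 405 [ 8.7 23.1 24.8]
w -132 351 [22.1 24.3 25.6]
w -118 363 [22.8 24.7 25.9]
w -104 377 [23.  24.7 26.1]
w -90 391 [23.3 25.  26.1]
w -76 370 [22.5 24.5 26.1]
w -62 116 [ 7.8  8.8 10.1]
s -160 31 [18.3 22.8 24.6]
s -146 93 [17.  23.1 25.4]
s -132 80 [19.6 24.1 26.5]
s -118 19 [23.4 25.4 26.6]
s -104 5 [22.6 24.8 24.9]
s -90 7 [23.6 24.5 25.9]
s -62 44 [27.6 38.7 48.4]
salt_shaker_mid 0.89 [499. 196.  47.]
garlic_mid 0.89 [496.  27.  33.]
candle_mid 0.74 [ 670. -242.   37.]
onion_mid 0.68 [363. -31.  44.]
spice_1_mid 0.63 [616. 150.  89.]
```

View pics/f.png

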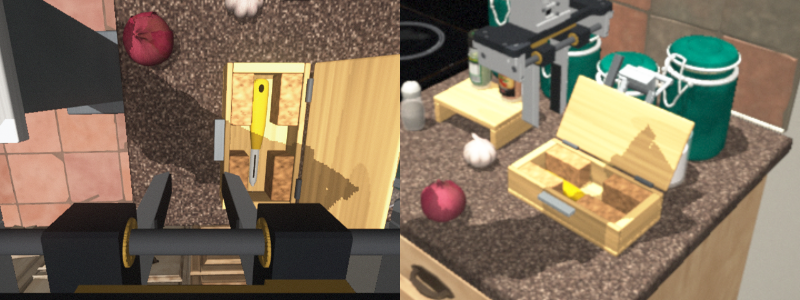

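The peeler lies flat on the bay floor: its top is at 25 mm, which is 8 + 17 (left panel, (260, 130)). The lid stands open, the bystanders checked are unmoved (the tin, hidden behind the lid, gave no detection), and the gripper is clear. Handing in.

```bash
python3 -c "
from cell import ctrl
print(ctrl.sign_off())"
```

```text
the job is handed in; nothing more can be done
None
```

I handed the job in at about 28 s: the tab is aside (it moved about 20 of its 24 mm before stopping hard), the lid stands open, the peeler lies flat on the bay floor, and the shaker, garlic, onion and spice jars read unmoved, but the tin and candle behind the open lid could not be confirmed.

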